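# File a culture flask in the bench rack and close the end stop

### The arm

A 6-joint arm with a two-finger parallel gripper is mounted at the origin on the work surface. World frame = base frame: x ahead of the robot, y to its left, z up, the work surface at z = 0. Lengths are in m, angles in degrees, forces in N, time in s.
With the tool pointing down it reaches from about 0.4 to 0.825 m from the base axis. Payload 7 kg.
Tool frame: the origin (TCP) lies on the centre line of the jaws, within the pads' length; the fingertips stand 19 mm ahead of it and the grasp point (between the pads) is the TCP (robot.finger_overhang is the distance from the TCP to the fingertips, in m); z points along the fingers, y is the line along which they close (so a half turn about z gives the same grasp; the last joint's range is limited). The gripper opens to 88 mm and grips with 3 to 60 N. Pads are 19 mm wide; open, the fingers measure 130 mm over their backs; the gripper's body (78 mm by 193 mm) begins 47 mm behind the grasp point.
Start: joints at [-54.597, 20.546, 0.682, 0, -70.136, -16.507], TCP at [0.219, -0.639, 0.246] pointing down, gripper open.
Joint ranges: [-176.03, 176.03], [-82.01, 121.73], [-58.28, 71.71], [-173.87, 95.51], [-174.79, -0.11], [-173.66, 173.66]. Speed limits (degrees/s): [136.94, 136.94, 172.46, 180, 180, 180].

### API

Orientations are given as a 3x3 rotation matrix whose columns are the frame's x, y, z axes.
In Python, from bench import robot, optics gives the robot as it stands.
- The arm moves only by the shell command python3 -m inch 'ROWS' [FORCE]. ROWS is JSON, a list that holds one entry, the list of rows, each a list of 5 numbers: the shift along the tool's x, y, z in units of 30 mm (1.0 is 30 mm), then the turn about the tool's z in units of pi rad (1.0 is pi rad), then the opening, from -1 (shut) to 1 (fully open), so that 0 is half open. In form: [[[x, y, z, roll, hand], ...]]. A call has 1 to 12 rows; each row shifts and turns the commanded pose from where the row before left it, along the tool's axes as they then stand; what a row does not reach is not made up. A row lasts 1/12 s, in which the tool goes at most 41.7 mm and 7.16 degrees, less where a joint would pass 70% of its speed; a pose out of reach is approached as far as the arm can. A call with a number of a shift or a turn outside -1 to 1 is refused whole. A call with a gripper value outside its range is refused whole. The fingers move at their own pace and stop on an object; FORCE is the grip in N (left out, the last holds). Time passes only in rows, so rows that do not move let the fingers close. It gives the time, the measured TCP pose, the force, the opening and the grip force at its end, in the units of the state.
- robot.get_state(): the state, without advancing time (a new reading comes with each control period).
- optics.grab_frame(name): name is "side" or "top"; returns a dict with "frame" (480x640x3 uint8, blue, green, red), "range_z" (480x640 float32, m along the optical axis (not along the pixel's ray), 0 where there is no reading), "intrinsics" (3x3 intrinsics, pixels), "cam_to_world" (4x4, takes a point from camera to world coordinates). Camera axes: x right, y up, looking along -z (the intrinsics and any distortion apply to the point x, -y, -z); pixel columns grow to the right and rows downward; lengths in m; the calibration is good to about 2 mm. A picture is of the moment at which its call begins.
- robot.finish_job(): hands the job in; it is judged then, once.
The state is a dict: "clock": time; "qpos": joint angles; "qd": joint speeds; "joint_torque": joint torques, N m; "tool_pos": TCP position; "ee_rot": TCP orientation; "force": force on the tool from outside, world axes, zero at the start; "moment": the same for the moment, N m; "finger_gap": finger opening in m; "finger_force": force on a finger pad.
Only numpy, scipy, OpenCV 4.12 (cv2) and the standard library are available. Lean on these libraries where they do the work, as an engineer would, in place of code of your own. Each camera call takes 0.05 s, during which the arm holds its last target. There are 200 camera calls.

### The job

Put the large culture flask that stands loose on the bench into the rack, upright, next to the one already there and lined up with it across the row. Then push the sliding end stop up until both flasks stand snug between it and the end wall.

Things in the scene. Friction and masses are not known exactly. Their poses are not given: they have to be found in the camera images.
- flask: Large culture flask, loose on the bench: pale frosted body 80 (own x) by 36 (own y) by 88 mm high, 45 degree shoulders up to a 26 mm neck, round white cap 33 mm across at 125 to 151 mm above the underside, centred. 90 g, rigid, empty. Origin: centre of the underside, z up. The small flask (50 by 26 mm, 91 mm high), bottle and tip box nearby are not wanted.
- filed_flask: An identical large flask (same sizes, origin and axes) already standing in the rack, at most 6 mm off the end wall.
- rack: Fixed aluminium rack: floor plate 130 (x) by 300 (y) by 8 mm thick, open along both long sides. Row runs along y. Origin: centre of plate's underside, on the bench; flasks stand on its top (z = 8 mm), centred at x = 0, their 36 mm thickness along y, 80 mm width along x. End wall: 100 mm wide, top 118 mm above bench, inner face at y = +110 mm.
- stop (a joint): Sliding end stop. Value (m): clear gap from end wall to stop's face, which lies at rack y = 0.110 - value; two flasks snug: 0.072. Upright plate 8 mm thick, 100 wide, centred at x = 0, top 100 mm above bench. Behind it (-y) a foot to 58 mm behind the face, 19 mm high, and two gussets at x = +-40 mm, 45 mm high. About 2 N friction, stays put; push the plate's back.
Not all that is in view belongs to the job. What is shaped like the flask but blue or pink is not meant.

How it is judged:
By the outcome, as a careful person would: the job done as asked, in the order asked, and still so for the second after the job is handed in, with the robot touching nothing.
It also fails if it takes over 51 s, if anything falls off the work surface, if the arm or the gripper's body presses on something with over 40 N, if the wrist force passes 120 N, or if a joint passes its speed limit or range.

## Working session

There is one attempt and no reset: what is moved stays moved. The work goes in short steps, Python scripts to look and compute and a shell command to move; the robot and the scene stay as the last step left them, time stands still between calls to the robot, and variables do not carry over. Pictures are saved under pics/ and viewed, at most 10 in all, crops included, and the job is handed in when it is done.

```bash
mkdir -p pics; ls
cat > h.py <<'E'
import numpy as np, cv2
from bench import robot, optics
def grab(n):
    d=optics.grab_frame(n); return d
def cloud(d):
    K=d["intrinsics"]; z=d["range_z"]; v,u=np.mgrid[0:480,0:640]
    p=np.stack([(u-K[0,2])/K[0,0]*z,-(v-K[1,2])/K[1,1]*z,-z],-1)
    T=np.array(d["cam_to_world"]); w=p@T[:3,:3].T+T[:3,3]; w[z==0]=np.nan
    return w
E
python3 - <<'E'
from h import *
for n in("top","side"):
    d=grab(n); cv2.imwrite(f"pics/{n}0.png",d["frame"]); np.savez(f"{n}0.npz",w=cloud(d),f=d["frame"])
    print(n,{k:v for k,v in d.items() if k not in("frame","range_z")},(d["range_z"]>0).mean())
s=robot.get_state();print(s)
E
```

```text
pics
top {'intrinsics': array([[526.60387982,   0.        , 316.25840647],
       [  0.        , 526.60387982, 234.38588363],
       [  0.        ,   0.        ,   1.        ]]), 'cam_to_world': array([[-0.01204333,  0.9881771 , -0.15284301,  0.36677366],
       [-0.9998707 , -0.01353002, -0.00869048, -0.07555333],
       [-0.0106557 ,  0.15271859,  0.98821227,  1.17159898],
       [ 0.        ,  0.        ,  0.        ,  1.        ]])} 0.995986328125
side {'intrinsics': array([[603.967421  ,   0.        , 324.39618401],
       [  0.        , 603.967421  , 244.88405699],
       [  0.        ,   0.        ,   1.        ]]), 'cam_to_world': array([[-0.84415598,  0.25514549, -0.47148856, -0.0387977 ],
       [-0.53545909, -0.44419444,  0.7183139 ,  0.82732306],
       [-0.02615804,  0.85883181,  0.51158937,  0.68974771],
       [ 0.        ,  0.        ,  0.        ,  1.        ]])} 0.99578125
{'clock': 0.1, 'qpos': array([-5.45967086e+01,  2.05884614e+01,  6.38662657e-01, -1.65680955e-02,
       -7.01348014e+01, -1.65077159e+01]), 'qd': array([-0.09041068, -0.06216196,  0.14389071, -0.01956993,  0.10070993,
       -0.00309984]), 'joint_torque': array([-1.39431158e-03, -5.84161341e+01,  2.93749559e+01,  7.01547727e+00,
        1.01702049e-02, -5.85125531e-05]), 'tool_pos': array([ 0.21844555, -0.63825003,  0.24470452]), 'ee_rot': array([[-9.46142201e-01, -3.23750729e-01, -6.33725167e-04],
       [-3.23751310e-01,  9.46141235e-01,  1.36107129e-03],
       [ 1.58945690e-04,  1.49293634e-03, -9.99998873e-01]]), 'force': array([ 0.63308445, -0.04676354, -0.11916292]), 'moment': array([-0.00714631,  0.00796166,  0.04892447]), 'finger_force': 0.0, 'finger_gap': 0.0876550603831957}
```

View pics/top0.png

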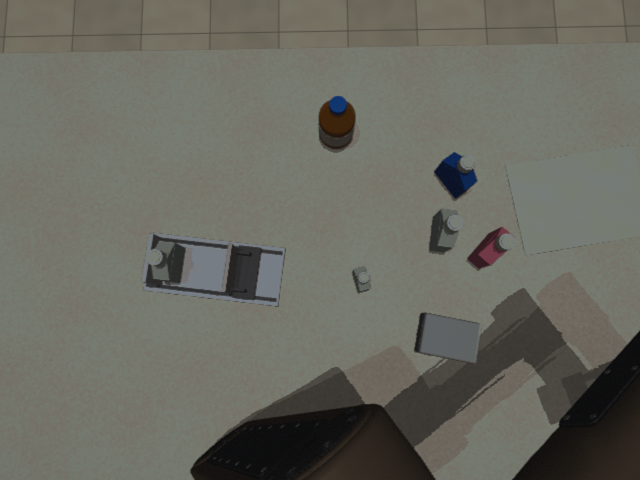

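View pics/side0.png

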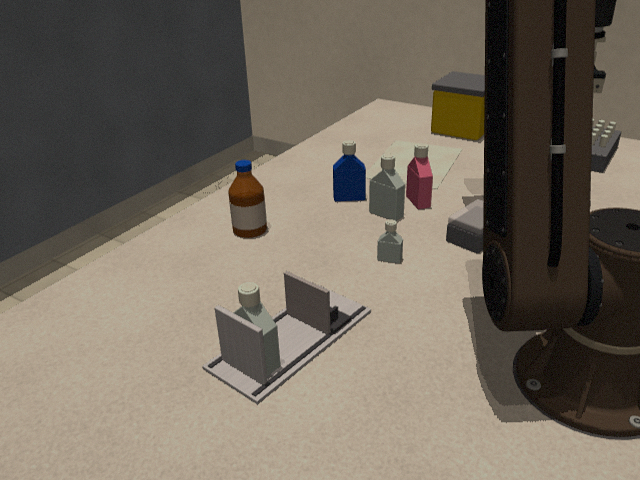

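The top view shows the rack at px (145–285, 235–305), with the filed flask's cap at (155,257) and the stop at about (240,270). The loose frosted flask is at (446,230), between the blue one (457,175) and the pink one (492,247). The small flask is at (362,280).

Run:
```python
from h import *
T=np.load("top0.npz");S=np.load("side0.npz")
P=np.concatenate([T['w'].reshape(-1,3),S['w'].reshape(-1,3)])
src=np.r_[np.zeros(480*640),np.ones(480*640)]
ok=~np.isnan(P[:,0]);P=P[ok];src=src[ok]
def px(u,v): return T['w'][v,u].round(3)
print('cap loose',px(453,222),'cap filed',px(155,257),'stop',px(240,250),'blue cap',px(465,165),'pink cap',px(507,241),'rack cor',px(150,240),px(283,300),px(146,288),px(283,250),'bench',px(300,200))
def rect(name,q):
    r=cv2.minAreaRect((q[:,:2]*1000).astype(np.float32)); print(name,len(q),np.round(r[0],1),np.round(r[1],1),round(r[2],1))
def cap(c,name):
    for s in(0,1):
        q=P[(np.hypot(P[:,0]-c[0],P[:,1]-c[1])<.03)&(src==s)]
        z=np.nanpercentile(q[:,2],98); t=q[q[:,2]>z-.006]
        (x,y),r=cv2.minEnclosingCircle((t[:,:2]*1000).astype(np.float32)); print(name,s,round(z,4),len(t),round(x,1),round(y,1),round(r,1))
for n,(u,v) in dict(loose=(453,222),filed=(155,257),blue=(465,165),pink=(507,241)).items():
    c=px(u,v); cap(c,n)
    q=P[(np.hypot(P[:,0]-c[0],P[:,1]-c[1])<.055)&(P[:,2]>.025)&(P[:,2]<.085)]; rect(n,q)
    q=P[(np.hypot(P[:,0]-c[0],P[:,1]-c[1])<.055)&(P[:,2]>.025)&(P[:,2]<.085)]; 
a=P[(src==0)]
q=a[(a[:,0]>.2)&(a[:,0]<.5)&(a[:,1]>-.05)&(a[:,1]<.4)&(a[:,2]>.0045)&(a[:,2]<.012)]; rect('plate',q)
for s in (0,1):
    b=P[src==s]
    for n,lo,hi,ya,yb in(('stoptop',.092,.103,-.02,.15),('walltop',.112,.121,.15,.33)):
        q=b[(b[:,0]>.2)&(b[:,0]<.5)&(b[:,1]>ya)&(b[:,1]<yb)&(b[:,2]>lo)&(b[:,2]<hi)]
        if len(q)>5: rect(n+str(s),q)
```

```text
cap loose [ 0.545 -0.335  0.153] cap filed [0.483 0.246 0.16 ] stop [0.513 0.104 0.018] blue cap [ 0.66  -0.365  0.152] pink cap [ 0.506 -0.438  0.151] rack cor [0.523 0.271 0.12 ] [ 0.402  0.01  -0.004] [0.432 0.313 0.006] [0.513 0.009 0.007] bench [ 0.628 -0.029 -0.   ]
loose 0 0.155 198 544.3 -338.8 16.4
loose 1 0.153 85 545.5 -333.1 18.5
loose 1072 [ 544.4 -328.1] [86.7 38.9] 3.8
filed 0 0.1629 213 483.4 247.8 16.5
filed 1 0.1617 234 482.8 250.8 17.4
filed 1767 [484.5 256.7] [55.5 96.9] 82.5
blue 0 0.1542 200 666.8 -371.1 17.0
blue 1 0.1526 78 666.8 -367.9 19.0
blue 1093 [ 664.9 -366.9] [81.1 46.3] 34.8
pink 0 0.1551 208 506.4 -438.0 16.3
pink 1 0.1532 74 505.5 -435.9 18.9
pink 864 [ 505.6 -434.8] [40.8 87.8] 49.5
plate 3789 [350.2 174.8] [299.3 449.5] 0.0
stoptop0 163 [459.1 118.9] [ 8.6 81.7] 82.6
walltop0 217 [469.2 258. ] [51.  66.7] 84.5
stoptop1 275 [458.9 121. ] [12.8 83.9] 82.3
walltop1 465 [466.5 260.6] [51.8 64.8] 82.3
```

Run:
```python
from h import *
T=np.load("top0.npz");S=np.load("side0.npz")
R=lambda a:np.array([[np.cos(a),-np.sin(a)],[np.sin(a),np.cos(a)]])
def rect(name,q):
    r=cv2.minAreaRect((q[:,:2]*1000).astype(np.float32)); print(name,len(q),np.round(r[0],1),np.round(r[1],1),round(r[2],1))
w=T['w'];ws=S['w']
# plate in top image: contour of plate by height, restricted to ROI
roi=np.zeros((480,640),bool);roi[225:315,130:300]=1
m=(roi&(w[...,2]>.004)&(w[...,2]<.013)).astype(np.uint8)
m=cv2.morphologyEx(m,cv2.MORPH_OPEN,np.ones((3,3)))
rect('plate',w[m>0])
# bright plate pixels by colour in the image: print value samples
g=cv2.cvtColor(T['f'],cv2.COLOR_BGR2GRAY);h=cv2.cvtColor(T['f'],cv2.COLOR_BGR2HSV)
print(h[268,205],h[275,270],h[200,200],h[320,220])
# vertical face line fits, side view: yaw
def face(name,W,c,rad,z0,z1):
    q=W[(np.hypot(W[...,0]-c[0],W[...,1]-c[1])<rad)&(W[...,2]>z0)&(W[...,2]<z1)]
    return q
q=face('l',ws,(.545,-.33),.06,.02,.08); 
# face normals via local gradient of cloud
def normals(W):
    W=cv2.GaussianBlur(np.nan_to_num(W).astype(np.float64),(0,0),1.2)
    n=np.cross(np.gradient(W,axis=1),np.gradient(W,axis=0)); return n/(np.linalg.norm(n,axis=-1,keepdims=True)+1e-12)
N=normals(ws)
for name,c,rad,z0,z1 in(('loose',(.545,-.33),.06,.02,.08),('wall',(.48,.27),.06,.03,.11),('stop',(.459,.12),.05,.03,.095)):
    k=(np.hypot(ws[...,0]-c[0],ws[...,1]-c[1])<rad)&(ws[...,2]>z0)&(ws[...,2]<z1)&(abs(N[...,2])<.25)
    a=np.degrees(np.arctan2(N[...,1],N[...,0]))%180; hh,_=np.histogram(a[k],18,(0,180)); print(name,k.sum(),hh)
    p=np.argmax(hh)*10+5; kk=k&(abs((a-p+90)%180-90)<15)
    q=ws[kk][:,:2]*1000
    for _ in range(3):
        mu=q.mean(0);U=np.linalg.svd(q-mu,full_matrices=0)[2];d=(q-mu)@U[1];q=q[abs(d)<2.5*d.std()]
    print('  face',mu.round(1),'dir',np.degrees(np.arctan2(U[0,1],U[0,0]))%180,'ext',np.percentile((q-mu)@U[0],[1,99]).round(1),'std',d.std())
```

```text
plate 3897 [473.  161.9] [300.5 130.3] 82.6
[106  25 132] [108  29 134] [ 33  23 120] [ 39  21 123]
loose 774 [ 15  32  25  37  16  13  31 168 242  47  12   6   6  11   8  15  48  42]
  face [ 543.7 -320.2] dir 170.37087377350633 ext [-34.1  32. ] std 2.1768338656408472
wall 1859 [ 80  70  85  58  50  46  27 195 765  54  32  62  42  13  18   6  57 199]
  face [487.4 282. ] dir 172.51196276263673 ext [-41.   45.7] std 0.8135642356904936
stop 1121 [  9  16  16   9   0   3  12 227 659  77  35  19   7   7   8   1   2  14]
  face [463.7 123.4] dir 172.3858231559436 ext [-44.5  42.4] std 1.0569443459034575
```

Run:
```python
from h import *
a=cv2.imread("pics/side0.png")[145:230,360:440]; b=cv2.imread("pics/top0.png")[195:265,420:500]
a=cv2.resize(a,None,fx=5,fy=5,interpolation=2);b=cv2.resize(b,(400,425),interpolation=2)
cv2.imwrite("pics/crop1.png",np.hstack([a,b]))
ws=np.load("side0.npz")['w']
for v in range(185,222,6): print(v,[tuple((ws[v,u]*1000).round().astype(int)) for u in range(368,410,4)])
```

```text
185 [(np.int64(660), np.int64(-458), np.int64(3)), (np.int64(577), np.int64(-324), np.int64(77)), (np.int64(566), np.int64(-324), np.int64(79)), (np.int64(555), np.int64(-322), np.int64(82)), (np.int64(543), np.int64(-320), np.int64(86)), (np.int64(534), np.int64(-323), np.int64(87)), (np.int64(520), np.int64(-315), np.int64(93)), (np.int64(513), np.int64(-321), np.int64(92)), (np.int64(505), np.int64(-326), np.int64(92)), (np.int64(505), np.int64(-348), np.int64(83)), (np.int64(539), np.int64(-444), np.int64(36))]
191 [(np.int64(644), np.int64(-428), np.int64(1)), (np.int64(579), np.int64(-328), np.int64(59)), (np.int64(565), np.int64(-323), np.int64(64)), (np.int64(554), np.int64(-322), np.int64(67)), (np.int64(545), np.int64(-324), np.int64(68)), (np.int64(532), np.int64(-319), np.int64(73)), (np.int64(521), np.int64(-318), np.int64(77)), (np.int64(510), np.int64(-316), np.int64(80)), (np.int64(506), np.int64(-330), np.int64(75)), (np.int64(503), np.int64(-345), np.int64(69)), (np.int64(537), np.int64(-442), np.int64(21))]
197 [(np.int64(627), np.int64(-397), np.int64(1)), (np.int
[... 1831 characters left out ...]
np.int64(508), np.int64(-316), np.int64(18)), (np.int64(505), np.int64(-333), np.int64(11)), (np.int64(506), np.int64(-357), np.int64(0)), (np.int64(496), np.int64(-359), np.int64(1))]
221 [(np.int64(569), np.int64(-291), np.int64(-3)), (np.int64(557), np.int64(-290), np.int64(1)), (np.int64(548), np.int64(-293), np.int64(2)), (np.int64(540), np.int64(-298), np.int64(2)), (np.int64(534), np.int64(-307), np.int64(-1)), (np.int64(449), np.int64(-158), np.int64(92)), (np.int64(442), np.int64(-161), np.int64(93)), (np.int64(437), np.int64(-169), np.int64(91)), (np.int64(500), np.int64(-324), np.int64(0)), (np.int64(490), np.int64(-325), np.int64(2)), (np.int64(484), np.int64(-334), np.int64(0))]
```

View pics/crop1.png

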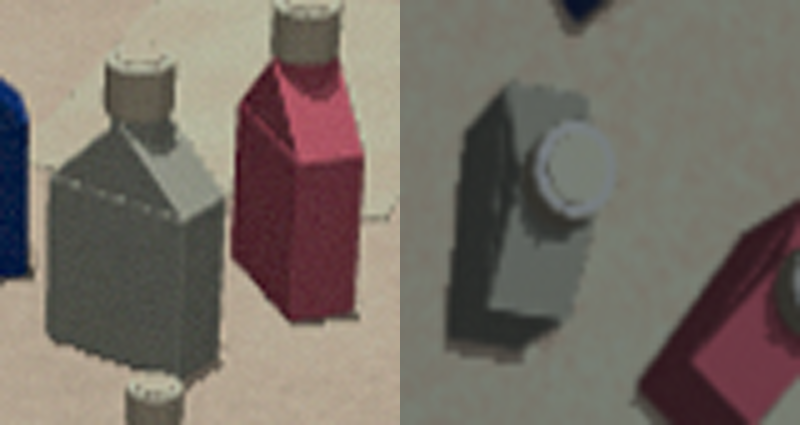

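The crop shows the flask's broad face running from world (577,-326) to (508,-315) mm, so its yaw is about -8°, nearly parallel to the rack. The pink flask is clear of the approach.

```bash
python3 -m inch '[[[-1,0.45,0,0,1],[-1,0.45,0,0,1],[-1,0.45,0,0,1],[-1,0.45,0,0,1],[-1,0.45,0,0,1],[-1,0.45,0,0,1],[-1,0.45,0,0,1],[-1,0.45,0,0,1],[-1,0.45,0,0,1],[-1,0.45,0,0,1],[-1,0.45,0,0,1],[-1,0.45,0,0,1]]]' 20
python3 -m inch '[[[0,0,0,-0.039,1],[0,0,0,-0.039,1],[0,0,0,-0.039,1],[0,0,0,-0.039,1],[0,0,0,-0.039,1],[0,0,0,-0.039,1],[0,0,0,-0.039,1],[0,0,0,-0.039,1],[0,0,0,-0.039,1],[0,0,0,0,1],[0,0,0,0,1]]]'
cat >> h.py <<'E'
def go(x,y,z,yaw=None):
    """units in tool axes to reach the world target; yaw = wanted tool-y angle, deg"""
    s=robot.get_state();R=np.array(s["ee_rot"]);d=R.T@(np.array([x,y,z])-s["tool_pos"])
    a=np.degrees(np.arctan2(R[1,1],R[0,1]))
    print("t",round(s["clock"],2),"pos",(s["tool_pos"]*1000).round(1),"yaw",a.round(2),"units",(d/.03).round(3),"roll",None if yaw is None else round(-(yaw-a)/180,4),"gap",round(s["finger_gap"],4),"F",np.round(s["force"],1),s["finger_force"])
E
python3 -c "
from h import *
go(.544,-.337,.137,172)"
```

```text
clock: 1.1
tool_pos: [0.5075, -0.3673, 0.2453]
ee_rot: [[-0.946, -0.324, -0.0], [-0.324, 0.946, 0.0], [0.0, 0.0, -1.0]]
force: [1.0, -0.5, 0.1]
finger_gap: 0.0876
finger_force: 0.0
clock: 2.02
tool_pos: [0.5065, -0.3687, 0.2452]
ee_rot: [[-0.142, -0.99, -0.001], [-0.99, 0.142, 0.0], [-0.0, 0.001, -1.0]]
force: [-0.0, -0.2, -0.2]
finger_gap: 0.0877
finger_force: 0.0
t 2.02 pos [ 506.5 -368.7  245.2] yaw 171.85 units [-1.221 -1.088  3.607] roll -0.0008 gap 0.0877 F [-0.  -0.2 -0.2] 0.0
```

```bash
python3 -m inch '[[[-0.61,-0.54,0,0,1],[-0.61,-0.54,0,0,1],[0,0,0.6,0,1],[0,0,0.6,0,1],[0,0,0.6,0,1],[0,0,0.6,0,1],[0,0,0.6,0,1],[0,0,0.6,0,1],[0,0,0,0,1],[0,0,0,0,1]]]'
python3 -c "
from h import *
go(.544,-.337,.137,172)
d=grab('side');cv2.imwrite('pics/s1.png',cv2.resize(d['frame'][90:240,300:480],None,fx=4,fy=4))"
```

```text
clock: 2.85
tool_pos: [0.5433, -0.3369, 0.1368]
ee_rot: [[-0.141, -0.99, -0.002], [-0.99, 0.141, 0.0], [-0.0, 0.002, -1.0]]
force: [0.5, 0.7, 0.6]
finger_gap: 0.0877
finger_force: 0.0
t 2.85 pos [ 543.3 -336.9  136.8] yaw 171.92 units [ 0.001 -0.024 -0.006] roll -0.0004 gap 0.0877 F [0.5 0.7 0.6] 0.0
```

View pics/s1.png

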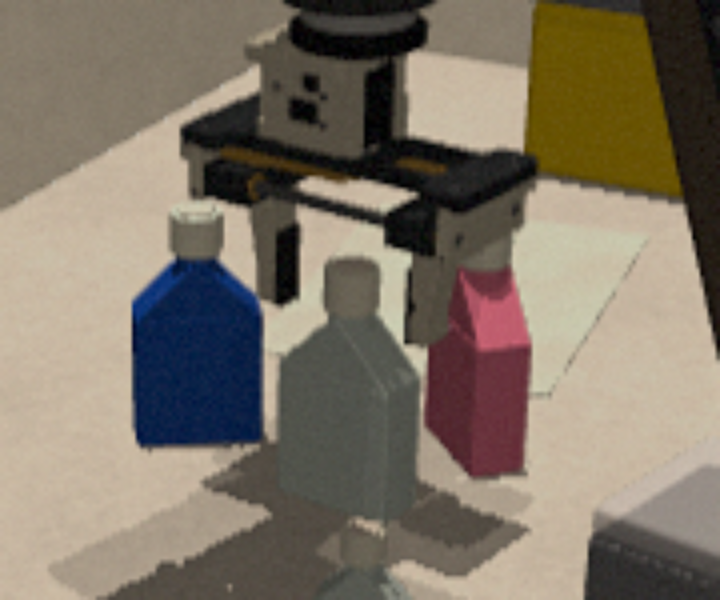

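The fingers straddle the cap, one on each side along the flask's width, and the neighbours are clear. I'll close and lift.

```bash
python3 -m inch '[[[0,0,0,0,-1],[0,0,0,0,-1],[0,0,0,0,-1],[0,0,0,0,-1],[0,0,0,0,-1],[0,0,0,0,-1],[0,0,0,0,-1],[0,0,0,0,-1],[0,0,0,0,-1],[0,0,0,0,-1],[0,0,0,0,-1],[0,0,0,0,-1]]]' 20
python3 -m inch '[[[0,0,-0.2,0,-1],[0,0,-0.5,0,-1],[0,0,-0.5,0,-1],[0,0,-0.5,0,-1],[0,0,-0.5,0,-1],[0,0,-0.5,0,-1],[0,0,-0.5,0,-1],[0,0,-0.5,0,-1],[0,0,-0.4,0,-1],[0,0,-0.2,0,-1],[0,0,0,0,-1],[0,0,0,0,-1]]]'
python3 -c "
from h import *
go(.4778,.2067,.265,172.5)
d=grab('side');cv2.imwrite('pics/s2.png',cv2.resize(d['frame'][40:240,300:480],None,fx=3,fy=3))"
```

```text
clock: 3.9
tool_pos: [0.5438, -0.337, 0.1375]
ee_rot: [[-0.138, -0.99, -0.0], [-0.99, 0.138, 0.0], [-0.0, 0.0, -1.0]]
force: [-0.5, 0.9, -0.9]
finger_gap: 0.0326
finger_force: 20.0
clock: 4.9
tool_pos: [0.5437, -0.3368, 0.2663]
ee_rot: [[-0.138, -0.99, -0.0], [-0.99, 0.138, 0.0], [-0.0, 0.0, -1.0]]
force: [0.3, 0.0, -1.7]
finger_gap: 0.0327
finger_force: 20.0
t 4.9 pos [ 543.7 -336.8  266.3] yaw 172.07 units [-17.64    4.676   0.05 ] roll -0.0024 gap 0.0327 F [ 0.3  0.  -1.7] 19.999898672103882
```

View pics/s2.png

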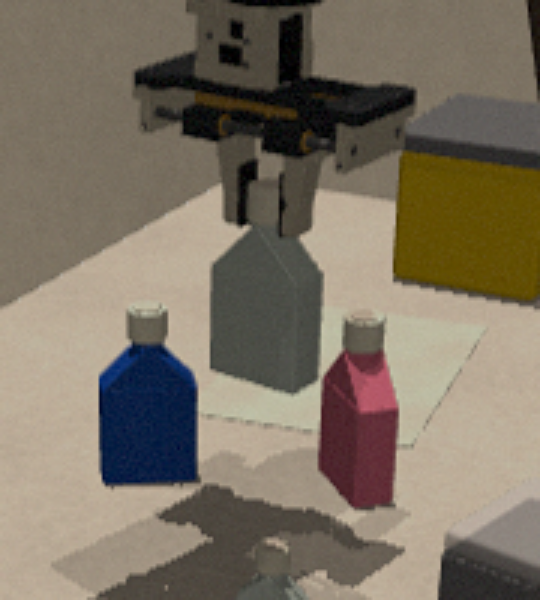

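The flask is held upright and square in the jaws. Next is the carry over the rack.

```bash
python3 -m inch '[[[-0.3,0.08,0,0,-1],[-0.6,0.16,0,0,-1],[-0.9,0.24,0,0,-1],[-1,0.265,0,0,-1],[-1,0.265,0,0,-1],[-1,0.265,0,0,-1],[-1,0.265,0,0,-1],[-1,0.265,0,0,-1],[-1,0.265,0,0,-1],[-1,0.265,0,0,-1],[-1,0.265,0,0,-1],[-1,0.265,0,0,-1]]]'
python3 -m inch '[[[-1,0.265,0,0,-1],[-1,0.265,0,0,-1],[-1,0.265,0,0,-1],[-1,0.265,0,0,-1],[-1,0.265,0,0,-1],[-0.9,0.24,0,0,-1],[-0.6,0.16,0,0,-1],[-0.3,0.08,0,0,-1],[0,0,0,0,-1],[0,0,0,0,-1],[0,0,0,0,-1]]]'
python3 - <<'E'
from h import *
go(.4778,.2067,.145,172.5)
for n in("side","top"):
    d=grab(n);w=cloud(d);np.savez(n+"1.npz",w=w,f=d["frame"]);cv2.imwrite(f"pics/{n}3.png",d["frame"])
    if n=="side":
        cv2.imwrite('pics/s3.png',cv2.resize(d['frame'][150:420,150:400],None,fx=2.2,fy=2.2))
    for nm,c,lo,hi in(('held body',(.4778,.2067),.15,.2),('filed cap',(.483,.249),.12,.165)):
        q=w[(np.hypot(w[...,0]-c[0],w[...,1]-c[1])<.06)&(w[...,2]>lo)&(w[...,2]<hi)]
        if len(q)>20:
            r=cv2.minAreaRect((q[:,:2]*1000).astype(np.float32));print(n,nm,len(q),np.round(r[0],1),np.round(r[1],1),round(r[2],1))
E
```

```text
clock: 5.95
tool_pos: [0.5023, -0.0026, 0.2659]
ee_rot: [[-0.138, -0.99, -0.001], [-0.99, 0.138, -0.0], [0.0, 0.001, -1.0]]
force: [0.6, -0.1, -0.3]
finger_gap: 0.0328
finger_force: 20.0
clock: 6.87
tool_pos: [0.4776, 0.2045, 0.2662]
ee_rot: [[-0.138, -0.99, -0.001], [-0.99, 0.138, -0.001], [0.001, 0.001, -1.0]]
force: [-0.1, -0.1, -0.6]
finger_gap: 0.0327
finger_force: 20.0
t 6.87 pos [477.6 204.5 266.2] yaw 172.06 units [-7.50e-02  1.00e-03  4.04e+00] roll -0.0024 gap 0.0327 F [-0.1 -0.1 -0.6] 19.999728798866272
side held body 1617 [469.2 231.6] [86.3 62.6] 15.9
side filed cap 1329 [486.  247.2] [79.9 96.5] 89.5
top held body 311 [471.7 186.9] [25.3 83.2] 63.8
```

View pics/s3.png

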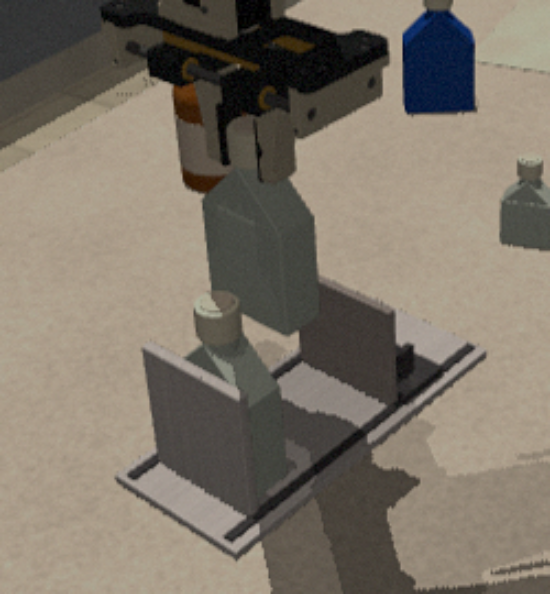

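It hangs upright above the free slot, clear of the filed flask and the stop. I'll measure its face against the wall's face in this same view.

Run:
```python
from h import *
W=np.load("side1.npz")['w']
c0=np.array([.473,.1619]);e=np.array([.9917,-.1288]);u=np.array([.1288,.9917])
x=(W[...,:2]-c0)@e*1000; y=(W[...,:2]-c0)@u*1000; z=W[...,2]*1000
def fit(nm,m,a,b): # robust line a(b)
    A,B=a[m],b[m]
    l=cv2.fitLine(np.stack([B,A],1).astype(np.float32),cv2.DIST_HUBER,0,.01,.01).ravel()
    print(nm,m.sum(),'slope deg',np.degrees(np.arctan(l[1]/l[0])).round(2),'at',l[2:].round(1))
fit('held +y face',(abs(x)<36)&(abs(y-62)<10)&(z>155)&(z<205)&(x>-32),y,x)
fit('wall outer',(abs(x)<45)&(abs(y-120)<12)&(z>20)&(z<110),y,x)
fit('held -x end (top cam/side)',(abs(x+40)<8)&(abs(y-43)<14)&(z>150)&(z<200),x,y)
fit('filed -x end',(abs(x+40)<8)&(abs(y-88)<14)&(z>30)&(z<80),x,y)
fit('stop face',(abs(x)<45)&(abs(y+39)<8)&(z>60)&(z<95),y,x)
for nm,yc,zl,zh in(('filed cap',88,157,165),):
    m=(abs(x)<25)&(abs(y-yc)<20)&(z>zl)&(z<zh);print(nm,m.sum(),np.percentile(x[m],[3,97]).mean(),np.percentile(y[m],[3,97]).mean())
```

```text
held +y face 768 slope deg -1.18 at [ 1.5 59.4]
wall outer 1580 slope deg -0.0 at [ -1.1 120.9]
held -x end (top cam/side) 359 slope deg 0.67 at [ 43.2 -40.2]
filed -x end 311 slope deg -0.13 at [ 87.9 -40.1]
stop face 483 slope deg -0.15 at [-11.2 -39.3]
filed cap 214 -1.6030558363597303 89.57977265404264
```

```bash
python3 -m inch '[[[0,0,0.2,-0.005,-1],[0,0,0.5,0,-1],[0,0,0.5,0,-1],[0,0,0.5,0,-1],[0,0,0.5,0,-1],[0,0,0.5,0,-1],[0,0,0.5,0,-1],[0,0,0.4,0,-1],[0,0,0.2,0,-1],[0,0,0.1,0,-1],[0,0,0.06,0,-1],[0,0,0,0,-1]]]'
python3 -c "
from h import *
go(.4778,.2067,.145,172.6)"
```

```text
clock: 7.97
tool_pos: [0.4781, 0.2052, 0.1479]
ee_rot: [[-0.122, -0.992, 0.0], [-0.992, 0.122, 0.0], [-0.0, -0.0, -1.0]]
force: [-0.5, -0.2, -0.5]
finger_gap: 0.0328
finger_force: 20.0
t 7.97 pos [478.1 205.2 147.9] yaw 172.97 units [-0.047  0.015  0.097] roll 0.0021 gap 0.0328 F [-0.5 -0.2 -0.5] 19.999945163726807
```

```bash
python3 -m inch '[[[0,0,0.03,0,-1],[0,0,0.03,0,-1],[0,0,0.02,0,-1],[0,0,0.02,0,-1],[0,0,0,0,-1],[0,0,0,0,-1]]]'
```

```text
clock: 8.47
tool_pos: [0.4783, 0.2056, 0.1454]
ee_rot: [[-0.122, -0.993, 0.001], [-0.993, 0.122, 0.001], [-0.001, -0.001, -1.0]]
force: [-1.6, 0.6, 4.8]
finger_gap: 0.0325
finger_force: 20.0
```

Contact shows as about 5 N upward. I'll release and raise.

```bash
python3 -m inch '[[[0,0,0,0,-0.1],[0,0,0,0,0],[0,0,0,0,0.2],[0,0,0,0,0.4],[0,0,0,0,0.4],[0,0,0,0,0.4],[0,0,-0.2,0,0.4],[0,0,-0.5,0,0.4],[0,0,-0.7,0,0.4],[0,0,-0.8,0,0.4],[0,0,-0.8,0,0.4],[0,0,-0.4,0,0.4]]]'
python3 - <<'E'
from h import *
c0=np.array([.473,.1619]);e=np.array([.9917,-.1288]);u=np.array([.1288,.9917])
t=c0+u*-.14; print(t); go(t[0],t[1],.24,172.6)
d=grab('side');W=cloud(d);cv2.imwrite('pics/s4.png',cv2.resize(d['frame'][200:420,180:400],None,fx=2.5,fy=2.5))
x=(W[...,:2]-c0)@e*1000; y=(W[...,:2]-c0)@u*1000; z=W[...,2]*1000
def fit(nm,m,a,b):
    A,B=a[m],b[m]
    l=cv2.fitLine(np.stack([B,A],1).astype(np.float32),cv2.DIST_HUBER,0,.01,.01).ravel()
    print(nm,m.sum(),'slope deg',np.degrees(np.arctan(l[1]/l[0])).round(2),'at',l[2:].round(1))
fit('new -x end',(abs(x+40)<8)&(abs(y-43)<14)&(z>30)&(z<80),x,y)
fit('filed -x end',(abs(x+40)<8)&(abs(y-88)<14)&(z>30)&(z<80),x,y)
for nm,yc in(('filed cap',88),('new cap',43)):
    m=(abs(x)<25)&(abs(y-yc)<20)&(z>157)&(z<165);print(nm,m.sum(),np.percentile(x[m],[3,97]).mean(),np.percentile(y[m],[3,97]).mean())
d=grab('top');W=cloud(d)
x=(W[...,:2]-c0)@e*1000; y=(W[...,:2]-c0)@u*1000; z=W[...,2]*1000
m=(abs(x)<45)&(y<-50)&(y>-130)&(z>14)&(z<24);print('foot y',np.percentile(y[m],[1,99]),'z',np.median(z[m]))
m=(abs(x)<60)&(y<-50)&(y>-130)&(z>28)&(z<60);print('gusset',m.sum(),np.percentile(y[m],[1,99]),np.percentile(z[m],[1,99]),np.percentile(x[m],[5,95]))
E
```

```text
clock: 9.47
tool_pos: [0.4788, 0.2058, 0.2503]
ee_rot: [[-0.122, -0.993, 0.003], [-0.993, 0.122, 0.002], [-0.002, -0.003, -1.0]]
force: [0.9, -0.2, 0.2]
finger_gap: 0.0611
finger_force: 0.0
[0.454968 0.023062]
t 9.47 pos [478.8 205.8 250.3] yaw 173.0 units [6.143 0.048 0.329] roll 0.0022 gap 0.0611 F [ 0.9 -0.2  0.2] 0.0
new -x end 298 slope deg 0.76 at [ 43.2 -39.5]
filed -x end 306 slope deg -0.28 at [ 88.3 -40.2]
filed cap 215 -1.9944756334225424 89.58323881914706
new cap 202 -1.248278490187233 44.055806179102916
foot y [-98.57981522 -50.74897526] z 19.524778363028574
gusset 92 [-78.33565518 -50.10631715] [28.53565477 49.18142953] [-42.7272985   41.82577164]
```

View pics/s4.png

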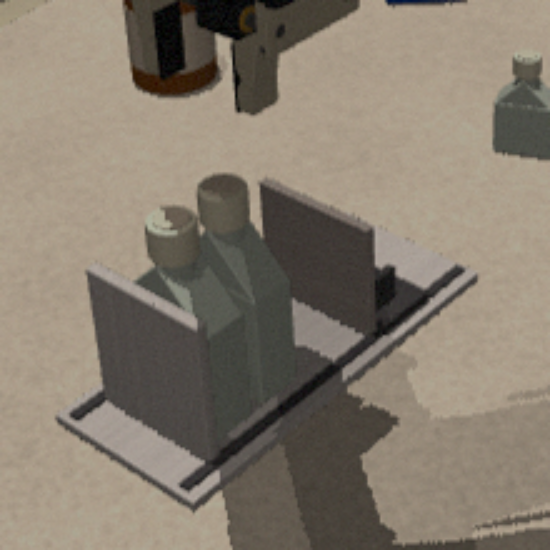

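Both flasks stand upright and their ends agree to about 0.7 mm. Next I'll shut the fingers and come down behind the stop's foot. The foot's rear is at rack y≈-97 and its top at z≈19 mm. Pushing there keeps the gripper body clear of the plate and the caps.

```bash
python3 -m inch '[[[0.4,0,0,0.002,-1],[0.8,0,0,0,-1],[1,0,0,0,-1],[1,0,0,0,-1],[1,0,0,0,-1],[0.9,0,0,0,-1],[0.6,0,0,0,-1],[0.3,0,0,0,-1],[0,0,0,0,-1],[0,0,0,0,-1],[0,0,0,0,-1]]]'
python3 -m inch '[[[0,0,0.5,0,-1],[0,0,0.9,0,-1],[0,0,0.9,0,-1],[0,0,0.9,0,-1],[0,0,0.9,0,-1],[0,0,0.9,0,-1],[0,0,0.8,0,-1],[0,0,0.6,0,-1],[0,0,0.3,0,-1],[0,0,0.2,0,-1],[0,0,0,0,-1],[0,0,0,0,-1]]]'
python3 - <<'E'
from h import *
c0=np.array([.473,.1619]);u=np.array([.1288,.9917])
t=c0+u*-.108; go(t[0],t[1],.031,172.6)
E
```

```text
clock: 10.48
tool_pos: [0.4548, 0.0271, 0.2465]
ee_rot: [[-0.129, -0.992, -0.0], [-0.992, 0.129, -0.0], [0.0, 0.0, -1.0]]
force: [-0.7, 0.1, -0.3]
finger_gap: 0.0007
finger_force: 0.0
clock: 11.48
tool_pos: [0.4553, 0.0273, 0.0402]
ee_rot: [[-0.128, -0.992, 0.0], [-0.992, 0.128, 0.0], [-0.0, -0.0, -1.0]]
force: [-0.7, -0.2, 0.8]
finger_gap: 0.0006
finger_force: 0.0
t 11.48 pos [455.3  27.3  40.2] yaw 172.66 units [-0.927 -0.008  0.306] roll 0.0003 gap 0.0006 F [-0.7 -0.2  0.8] 0.0
```

```bash
python3 -m inch '[[[0,0,0.15,0,-1],[0,0,0.15,0,-1],[0,0,0,0,-1],[-0.4,0,0,0,-1],[-0.4,0,0,0,-1],[-0.1,0,0,0,-1],[-0.15,0,0,0,-1],[-0.15,0,0,0,-1],[-0.15,0,0,0,-1],[-0.15,0,0,0,-1],[-0.15,0,0,0,-1]]]'
python3 - <<'E'
from h import *
c0=np.array([.473,.1619]);u=np.array([.1288,.9917]);e=np.array([.9917,-.1288])
t=c0+u*-.0295; go(t[0],t[1],.031,172.6)
W=cloud(grab('side'));x=(W[...,:2]-c0)@e*1000; y=(W[...,:2]-c0)@u*1000; z=W[...,2]*1000
m=(abs(x)<48)&(y<-10)&(y>-60)&(z>97)&(z<104);print('stop top y',np.percentile(y[m],[3,97]))
E
```

```text
clock: 12.4
tool_pos: [0.4612, 0.0763, 0.0308]
ee_rot: [[-0.129, -0.992, 0.0], [-0.992, 0.129, -0.0], [0.0, -0.0, -1.0]]
force: [0.9, -1.6, 0.8]
finger_gap: 0.0005
finger_force: 1.1
t 12.4 pos [461.2  76.3  30.8] yaw 172.62 units [-1.898 -0.023 -0.006] roll 0.0001 gap 0.0005 F [ 0.9 -1.6  0.8] 1.1095677403500304
stop top y [-58.96485035 -15.82914482]
```

```bash
python3 -m inch '[[[-0.15,0,0,0,-1],[-0.15,0,0,0,-1],[-0.15,0,0,0,-1],[-0.15,0,0,0,-1],[-0.15,0,0,0,-1],[-0.15,0,0,0,-1],[-0.15,0,0,0,-1],[-0.1,0,0,0,-1],[-0.1,0,0,0,-1],[-0.08,0,0,0,-1],[0,0,0,0,-1]]]'
python3 -m inch '[[[-0.04,0,0,0,-1],[-0.04,0,0,0,-1],[-0.04,0,0,0,-1],[-0.04,0,0,0,-1],[-0.04,0,0,0,-1],[-0.04,0,0,0,-1],[-0.04,0,0,0,-1],[-0.04,0,0,0,-1],[0,0,0,0,-1]]]'
python3 - <<'E'
from h import *
c0=np.array([.473,.1619]);u=np.array([.1288,.9917]);e=np.array([.9917,-.1288])
t=c0+u*-.0295; go(t[0],t[1],.031,172.6)
d=grab('side');cv2.imwrite('pics/s5.png',cv2.resize(d['frame'][200:420,180:400],None,fx=2.5,fy=2.5))
E
```

```text
clock: 13.37
tool_pos: [0.4664, 0.116, 0.0307]
ee_rot: [[-0.128, -0.992, 0.0], [-0.992, 0.128, 0.0], [-0.0, -0.0, -1.0]]
force: [-0.1, 0.5, -0.3]
finger_gap: 0.0004
finger_force: 0.0
clock: 14.12
tool_pos: [0.4676, 0.1252, 0.0308]
ee_rot: [[-0.128, -0.992, 0.0], [-0.992, 0.128, 0.0], [-0.0, -0.0, -1.0]]
force: [0.3, -1.4, 0.2]
finger_gap: 0.0005
finger_force: 0.7
t 14.12 pos [467.6 125.2  30.8] yaw 172.62 units [-0.252 -0.02  -0.008] roll 0.0001 gap 0.0005 F [ 0.3 -1.4  0.2] 0.7461116489139386
```

View pics/s5.png

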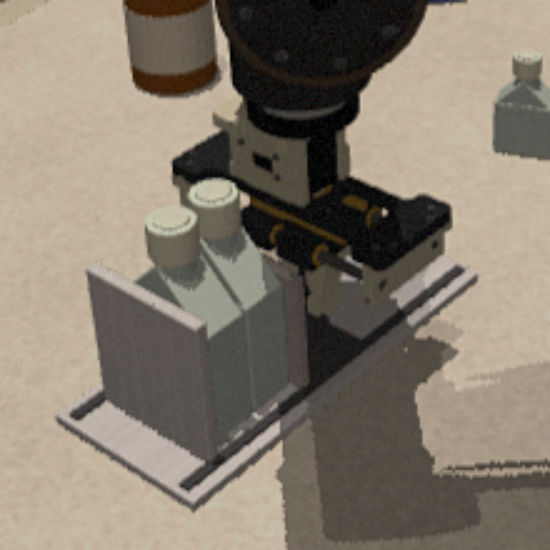

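The stop has reached the new flask, and both flasks are upright with a narrow gap left between them. I'll creep on and watch the force.

```bash
python3 -m inch '[[[-0.025,0,0,0,-1],[-0.025,0,0,0,-1],[-0.025,0,0,0,-1],[-0.025,0,0,0,-1],[-0.025,0,0,0,-1],[-0.025,0,0,0,-1],[-0.025,0,0,0,-1],[0,0,0,0,-1]]]'
python3 -m inch '[[[-0.02,0,0,0,-1],[-0.02,0,0,0,-1],[0,0,0,0,-1],[0,0,0,0,-1]]]'
python3 -m inch '[[[-0.02,0,0,0,-1],[-0.02,0,0,0,-1],[0,0,0,0,-1],[0,0,0,0,-1]]]'
```

```text
clock: 14.83
tool_pos: [0.4682, 0.1303, 0.0307]
ee_rot: [[-0.128, -0.992, 0.0], [-0.992, 0.128, 0.0], [-0.0, -0.0, -1.0]]
force: [0.1, -2.7, -0.4]
finger_gap: 0.0002
finger_force: 1.3
clock: 15.17
tool_pos: [0.4684, 0.1315, 0.0308]
ee_rot: [[-0.128, -0.992, 0.0], [-0.992, 0.128, 0.0], [-0.0, -0.0, -1.0]]
force: [1.1, -2.7, -0.1]
finger_gap: 0.0003
finger_force: 1.2
clock: 15.5
tool_pos: [0.4684, 0.132, 0.0307]
ee_rot: [[-0.128, -0.992, -0.001], [-0.992, 0.128, -0.001], [0.001, 0.0, -1.0]]
force: [2.5, -6.7, 0.3]
finger_gap: 0.0006
finger_force: 3.1
```

```bash
python3 -m inch '[[[-0.02,0,0,0,-1],[-0.02,0,0,0,-1],[0,0,0,0,-1],[0,0,0,0,-1]]]'
```

```text
clock: 15.83
tool_pos: [0.4683, 0.1321, 0.0307]
ee_rot: [[-0.129, -0.992, -0.001], [-0.992, 0.129, -0.002], [0.002, 0.001, -1.0]]
force: [5.1, -12.4, 0.7]
finger_gap: 0.0002
finger_force: 5.8
```

The force has risen to 12 N and the tool no longer advances, so the stop is snug. I'll back away, raise and check.

```bash
python3 -m inch '[[[0.05,0,0,0,-1],[0.1,0,0,0,-1],[0.3,0,0,0,-1],[0.6,0,0,0,-1],[0.6,0,0,0,-1],[0.4,0,-0.3,0,-1],[0,0,-0.8,0,-1],[0,0,-1,0,-1],[0,0,-1,0,-1],[0,0,-1,0,-1],[0,0,-1,0,-1],[0,0,-0.5,0,-1]]]'
python3 -m inch '[[[0.6,0,-0.6,0,-1],[0.8,0,-0.6,0,-1],[0.8,0,0,0,-1],[0.4,0,0,0,-1],[0,0,0,0,-1],[0,0,0,0,-1]]]'
python3 - <<'E'
from h import *
c0=np.array([.473,.1619]);u=np.array([.1288,.9917]);e=np.array([.9917,-.1288])
d=grab('side');W=cloud(d);a=cv2.resize(d['frame'][200:420,180:340],(400,550))
x=(W[...,:2]-c0)@e*1000; y=(W[...,:2]-c0)@u*1000; z=W[...,2]*1000
for nm,lo,hi in(('new',40,70),('filed',78,108)):
    m=(abs(x+40)<6)&(y>lo)&(y<hi)&(z>30)&(z<80);l=cv2.fitLine(np.stack([y[m],x[m]],1).astype(np.float32),cv2.DIST_HUBER,0,.01,.01).ravel();print(nm,m.sum(),'x end',np.median(x[m]),'slope',np.degrees(np.arctan(l[1]/l[0])))
t=grab('top');W=cloud(t);b=cv2.resize(t['frame'][225:315,130:300],(400,212))
x=(W[...,:2]-c0)@e*1000; y=(W[...,:2]-c0)@u*1000; z=W[...,2]*1000
m=(abs(x)<48)&(y<40)&(y>10)&(z>95)&(z<106);print('stop top',m.sum(),np.percentile(y[m],[3,50,97]))
m=(abs(x)<30)&(y>30)&(y<120)&(z>155);print('caps y',np.percentile(y[m],[2,98]))
im=np.zeros((550,800,3),np.uint8);im[:,:400]=a;im[:212,400:]=b;cv2.imwrite('pics/f.png',im)
E
```

```text
clock: 16.83
tool_pos: [0.4619, 0.0729, 0.2035]
ee_rot: [[-0.128, -0.992, 0.005], [-0.992, 0.128, 0.003], [-0.003, -0.005, -1.0]]
force: [0.9, 0.6, -0.5]
finger_gap: 0.0005
finger_force: 0.0
clock: 17.33
tool_pos: [0.4504, -0.0051, 0.2349]
ee_rot: [[-0.13, -0.991, 0.0], [-0.991, 0.13, 0.0], [-0.0, -0.0, -1.0]]
force: [-0.9, -0.3, -0.0]
finger_gap: 0.0004
finger_force: 0.0
new 318 x end -39.46186568991039 slope 0.16993631
filed 284 x end -39.99224788081324 slope -0.8447179Traceback (most recent call last):
  File "<stdin>", line 9, in <module>
    return _quantile_unchecked(
        a, q, axis, out, overwrite_input, method, keepdims, weights)
    return _ureduce(a,
                    func=_quantile_ureduce_func,
    ...<5 lines>...
                    overwrite_input=overwrite_input,
                    method=method)
    r = func(a, **kwargs)
    result = _quantile(arr,
                       quantiles=q,
    ...<2 lines>...
                       out=out,
                       weights=wgt)
    slices_having_nans = np.isnan(arr[-1, ...])
                                  ~~~^^^^^^^^^
IndexError: index -1 is out of bounds for axis 0 with size 0
```

Run:
```python
from h import *
d=grab('side');W=cloud(d);cv2.imwrite('pics/f2.png',cv2.resize(d['frame'][210:410,190:390],None,fx=3,fy=3))
c0=np.array([.473,.1619]);u=np.array([.1288,.9917]);e=np.array([.9917,-.1288])
x=(W[...,:2]-c0)@e*1000; y=(W[...,:2]-c0)@u*1000; z=W[...,2]*1000
for nm,lo,hi,zl,zh in(('wall top',105,125,116,122),('stop top',20,48,97,103)):
    m=(x<-35)&(x>-49)&(y>lo)&(y<hi)&(z>zl)&(z<zh);print(nm,m.sum(),np.percentile(y[m],[3,50,97]) if m.any() else '')
```

```text
wall top 42 [111.84085998 118.0965534  122.12716943]
stop top 40 [30.90430506 38.01378661 46.95520347]
```

View pics/f2.png

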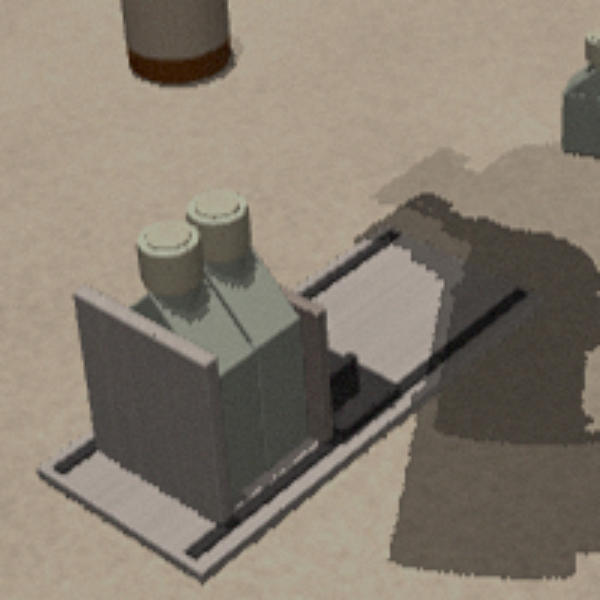

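Both flasks stand upright, aligned and snug between the wall and the stop, and the robot is clear of them. I'll hand the job in.

```bash
python3 -c "
from bench import robot
print(robot.finish_job())"
```

```text
the job is handed in; nothing more can be done
None
```

The large flask stands upright in the rack, lined up with the filed one to within about 1 mm, and the stop is pushed up snug; I pushed it by the rear of its foot rather than the plate's back, which the gripper couldn't reach without risking the caps, and handed in at about 17 s of the 51 s allowed (no verdict was returned).

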